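# Strip a converter module: tight cover off the hooked chassis, then its top board

## Task

Open the converter module that stands in the grey cradle: slide it fully back against the cradle's rear stop so that its four mounting ears are under the hooks, then draw its tight sheet-metal cover straight up without the chassis coming along, and stand the cover, open side down, in the tray's large compartment. Then lift the small board with the finned heat sink off the main board, leaving the main board lying in the chassis and the chassis hooked in the cradle, and set it, heat sink up, in the tray's small compartment beside the relay. Set both parts down flat and gently rather than dropping them, and leave the other things on the bench alone.

Things in the scene. Friction and masses are not known exactly. Their poses are not given: they have to be found in the camera images.
- cradle: Fixed grey-painted metal cradle 170 x 100 x 18 mm. Origin: centre of its underside; x runs along its channel, from the open end near the robot to the rear stop. Floor at z = 6 mm. Guide bars (inner faces y = +-37.5 mm, top z = 12 mm) guide the module's ears along x with 1.5 mm play a side. At the start the module stands in it, in line, 25 to 48 mm short of the stop, no ear under a hook.
- rear_stop (a point): Where the chassis origin stands when the module is fully back: on the cradle floor, 27 mm to the +x side of the cradle's origin (50 mm ahead of the stop's face); axes as the cradle's. The four dark steel hooks lie 30 to 50 mm either way along x from here, reach in to y = +-30.5 mm, undersides 6 mm over the floor, each with a lead-in lip sloping up for 7 mm on its -x side.
- chassis: Inner part of the module, about 0.26 kg: base plate 100 x 54 x 4 mm (x, y, z), at its corners four ears 20 mm long reaching to y = +-36 mm; deck 75 x 47 mm, top at z = 14 mm; black terminal strip at the -x end outside the cover. Copper spring fingers on the deck's long sides grip the cover with about 9 to 13 N, so unhooked it comes up with the cover; they let go 9 mm up. Origin: centre of underside.
- cover: Outer part of the module, about 0.1 kg: plain steel cover with vent slots, 82 x 54 x 50 mm (x, y, z), walls 2 mm, open below. Stands on the chassis's base plate round the deck with 1.5 mm play, its top 54 mm over the chassis's underside. Grip it across its 54 mm width. Origin: centre of its open lower rim, z to its closed top. It clears the boards after rising 40 mm.
- main_board: Loose green board under the cover, 62 x 40 x 3 mm, on the chassis's deck between low lugs with 1.5 mm play. Carries a black choke 40 x 18 mm, its top 8 mm over the board's underside, centred at x = +5 mm, and two small capacitors (11 mm high) at x = -26 mm. Origin: centre of its underside, 14 mm over the chassis's underside.
- control_board: Loose board, about 30 g, on the main board: green, 50 x 34 x 3 mm, on black strips 6 mm high that straddle the choke with 1.5 mm play; on top an aluminium finned heat sink 30 x 20 mm (x, y), 16 mm high; 25 mm high in all. Grip the heat sink across its 20 mm. Origin: centre of its feet, 3 mm over the main board's underside and 5 mm to its +x side; z up to the heat sink.
- tray: Fixed black plastic tray 190 x 130 mm (x, y), rim 16 mm high, floor 3 mm thick. A 13 mm high partition at x = -19.5 mm divides it into a large compartment away from the robot (inside x = -18 to 92 mm, y = +-62 mm) and a small one near the robot (inside x = -92 to -21 mm, y = +-62 mm). Origin: centre of its underside.
- large_compartment (a point): Centre of the floor of the tray's large compartment, axes as the tray's.
- small_compartment (a point): Free place on the floor of the tray's small compartment, 18 mm to the -y side of its centre line; axes as the tray's.
- relay: Blue relay 13 x 29 x 26 mm standing in the +y end of the tray's small compartment; leave it there. Origin: centre of its underside.
- screwdriver: Small screwdriver with blue handle, 151 mm long, 13 mm high, lying in front of the cradle. Origin: centre of its underside. Bystander.
- tweezers_a: Black tweezers 129 mm long, 9 mm high, lying in front of the tray. Bystander.
- cutters: Flush cutters with red grips, 120 mm long, lying near the bench's front edge. Bystander.
- screw_jar: Jar with black lid, 43 mm wide, 46 mm high, behind the work. Bystander.
- solder_spool: Spool of solder, 56 mm wide, 36 mm high, behind the work. Bystander.
- flux_bottle: Small amber bottle, 36 mm wide, 92 mm high, behind the work. Bystander.
There are look-alikes about, which are no part of the job. Leave any yellow look-alike of the cover alone.

How it is judged:
By the outcome, as a careful person would: the job done as asked, in the order asked, and still so for the second after the job is handed in, with the robot touching nothing.
It also fails if it takes over 58 s, if anything falls off the work surface, if the arm or the gripper's body presses on something with over 40 N, if the wrist force passes 120 N, or if a joint passes its speed limit or range.

## Robot

A 7-joint arm with a two-finger parallel gripper is mounted at the origin on a cart in front of the work surface, level with it; the furniture and walls round the work are solid. World frame = base frame: x ahead of the robot, y to its left, z up, the work surface at z = 0. Lengths are in m, angles in rad, forces in N, time in s.
With the tool pointing down it reaches from about 0.425 to 0.875 m from the base axis. Payload 4.7 kg.
Tool frame: the origin (TCP) lies at the very end of the fingers, on their centre line; the grasp point (between the pads) lies 19 mm behind it; z points along the fingers, y is the line along which they close (so a half turn about z gives the same grasp; the last joint's range is limited). The gripper opens to 87 mm and grips with 3 to 60 N. Pads are 19 mm wide; open, the fingers measure 117 mm over their backs; the gripper's body (75 mm by 190 mm) begins 51 mm behind the grasp point.
Start: joints at [-1.3, 0.321, -0.07, 1.45, 0.023, 1.371, -0.057], TCP at [0.165, 0.629, 0.223] pointing down, gripper open.
Joint ranges: [-2.86, 2.86], [-0.3, 2.09], [-1.38, 1.24], [0.06, 2.45], [-1.56, 4.7], [0.09, 2.05], [-2.69, 2.69]. Speed limits (rad/s): [2.57, 2.57, 3.14, 3.14, 3.14, 3.14, 3.14].

## Interface

Orientations are given as a rotation vector (axis times angle).
In Python, from bench import ctrl, get_image, job gives the robot as it stands.
- The arm moves only by the shell command python3 -m crank 'ROWS' [FORCE]. ROWS is JSON, a list that holds one entry, the list of rows, each a list of 5 numbers: the shift along the tool's x, y, z in mm, then the turn about the tool's z in rad, then the closure, from -1 (fully open) to 1 (shut), so that 0 is half open. A call has 1 to 10 rows; each row shifts and turns the commanded pose from where the row before left it, along the tool's axes as they then stand; what a row does not reach is not made up. A row lasts 1/12 s, in which the tool goes at most 41.7 mm and 7.16 degrees, less where a joint would pass 70% of its speed; a pose out of reach is approached as far as the arm can. A call with a gripper value outside its range is refused whole. The fingers move at their own pace and stop on an object; FORCE is the grip in N (left out, the last holds). Time passes only in rows, so rows that do not move let the fingers close. It gives the time, the measured TCP pose, the force, the opening and the grip force at its end, in the units of the state.
- ctrl.get_state(): the state, without advancing time (a new reading comes with each control period).
- get_image(name): name is "scene" or "top" or "wrist"; returns a dict with "pixels" (420x560x3 uint8, red, green, blue), "fx", "fy", "cx", "cy" (pixels), "k1" (the pictures are not rectified: a ray, as slopes to the right and down, at radius r is drawn at 1 + k1 r^2 times it, then the intrinsics apply), "T" (4x4, takes a point from camera to world coordinates); the wrist camera has in their place "T_tool_cam" (4x4, takes a point from camera to tool coordinates, whose origin is the TCP and whose axes are the flange's). Camera axes: x right, y down, z forward; pixel columns grow to the right and rows downward; lengths in m; the calibration is good to about 2 mm. A picture is of the moment at which its call begins: read the wrist's pose just before it. There is no depth.
- job.close_job(): hands the job in; it is judged then, once.
The state is a dict: "time": time; "joint_positions": joint angles; "qd": joint speeds; "joint_torque": joint torques, N m; "position": TCP position; "tool_rot": TCP orientation; "ft_force": force on the tool from outside, world axes, zero at the start; "torque": the same for the moment, N m; "grip_width": opening from 0.0 (shut) to 1.0 (fully open); "grip_force": force on a finger pad.
Only numpy, scipy, OpenCV 4.12 (cv2) and the standard library are available. Lean on these libraries where they do the work, as an engineer would, in place of code of your own. Each camera call takes 0.05 s, during which the arm holds its last target. There are 200 camera calls.

## Working session

There is one attempt and no reset: what is moved stays moved. The work goes in short steps, Python scripts to look and compute and a shell command to move; the robot and the scene stay as the last step left them, time stands still between calls to the robot, and variables do not carry over. Pictures are saved under pics/ and viewed, at most 12 in all, crops included, and the job is handed in when it is done.

```bash
ls; mkdir -p pics; cat > h.py <<'E'
import numpy as np, cv2
from bench import ctrl, get_image, job
from scipy.spatial.transform import Rotation as R
def cam(name):
    s=ctrl.get_state(); im=get_image(name)
    if 'T' in im: T=np.array(im['T'])
    else:
        W=np.eye(4); W[:3,:3]=R.from_rotvec(s['tool_rot']).as_matrix(); W[:3,3]=s['position']; T=W@np.array(im['T_tool_cam'])
    im['Tw']=T; return im
def save(im,fn): cv2.imwrite(fn,np.array(im['pixels'])[:,:,::-1])
def ray(im,u,v):
    K=np.array([[im['fx'],0,im['cx']],[0,im['fy'],im['cy']],[0,0,1.]])
    p=cv2.undistortPoints(np.array([[[u,v]]],float),K,np.array([im['k1'],0,0,0,0.]))[0,0]
    T=im['Tw']; return T[:3,3],T[:3,:3]@np.array([p[0],p[1],1.])
def onz(im,u,v,z):
    o,d=ray(im,u,v); return o+d*(z-o[2])/d[2]
def proj(im,P):
    T=im['Tw']; p=T[:3,:3].T@(np.array(P)-T[:3,3]); a=p[:2]/p[2]; a=a*(1+im['k1']*(a@a))
    return np.array([im['fx']*a[0]+im['cx'],im['fy']*a[1]+im['cy']])
E
python3 - <<'E'
from h import *
import pickle
for n in ['top','scene']:
    im=cam(n); save(im,f'pics/{n}0.png'); pickle.dump(im,open(n+'.pkl','wb')); print(n,im['fx'],im['k1'],im['Tw'].round(3).tolist())
s=ctrl.get_state(); print({k:np.round(v,3).tolist() for k,v in s.items()})
E
```

```text
pics
top 381.8095162385578 0.007057431235478149 [[0.002, -0.998, 0.066, 0.471], [-1.0, -0.001, 0.015, -0.023], [-0.015, -0.066, -0.998, 0.92], [0.0, 0.0, 0.0, 1.0]]
scene 509.6538186899216 -0.05911512516000671 [[0.637, -0.515, 0.573, -0.247], [-0.771, -0.418, 0.481, -0.623], [-0.008, -0.748, -0.663, 0.91], [0.0, 0.0, 0.0, 1.0]]
{'time': 0.1, 'joint_positions': [-1.3, 0.322, -0.07, 1.452, 0.023, 1.371, -0.057], 'qd': [0.001, -0.001, 0.001, -0.004, 0.001, -0.002, -0.0], 'joint_torque': [-0.0, -49.257, -0.406, -31.34, -0.064, 0.039, 0.0], 'position': [0.165, 0.628, 0.222], 'tool_rot': [-0.402, -3.116, 0.003], 'ft_force': [0.823, -0.014, 0.167], 'torque': [-0.044, -0.015, 0.059], 'grip_force': 0.0, 'grip_width': 1.001}
```

View pics/top0.png

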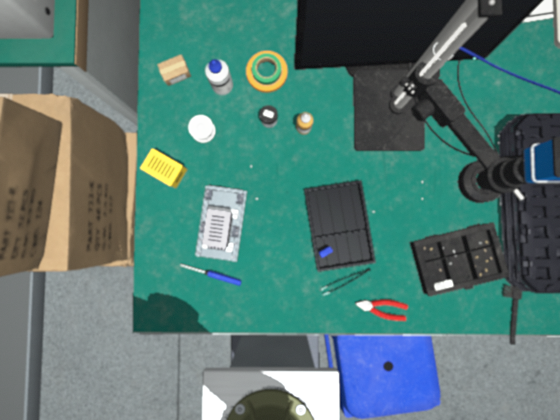

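View pics/scene0.png

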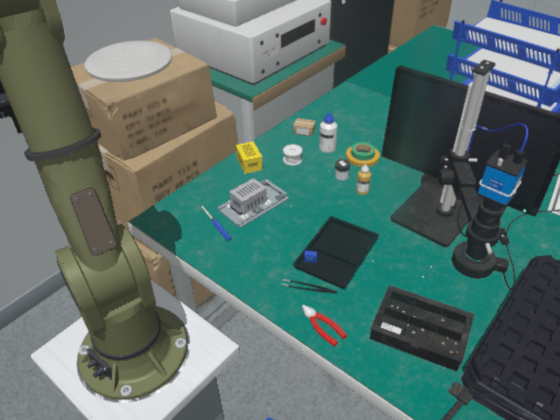

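Grey module in the grey cradle at top-image (217,227) fits; the yellow look-alike at (163,168) doesn't. The black two-compartment tray with the blue relay is at (339,225), while the box at (455,258) has more cells and doesn't fit. I'll confirm in one crop.

```bash
python3 - <<'E'
from h import *
import pickle
im=pickle.load(open('top.pkl','rb')); a=np.array(im['pixels'])[:,:,::-1].copy()
c=cv2.resize(a[170:275,185:385],None,fx=4,fy=4,interpolation=cv2.INTER_CUBIC); cv2.imwrite('pics/crop1.png',c)
hsv=cv2.cvtColor(a,cv2.COLOR_BGR2HSV)
def rect(m,x0,x1,y0,y1,z,n):
    q=np.zeros_like(m); q[y0:y1,x0:x1]=m[y0:y1,x0:x1]
    cs,_=cv2.findContours(q,cv2.RETR_EXTERNAL,cv2.CHAIN_APPROX_NONE); k=max(cs,key=cv2.contourArea)
    P=np.array([onz(im,u+0.,v+0.,z)[:2] for u,v in k[:,0]])*1000
    r=cv2.minAreaRect(P.astype(np.float32)); print(n,r,cv2.contourArea(k))
ng=((hsv[...,1]<90)*255).astype(np.uint8)
ng=cv2.morphologyEx(ng,cv2.MORPH_CLOSE,np.ones((3,3)))
rect(ng,190,252,180,268,.012,'cradle')
dk=((hsv[...,2]<75)*255).astype(np.uint8)
rect(dk,295,385,172,276,.014,'tray')
rect(((hsv[...,0]>100)&(hsv[...,0]<130)&(hsv[...,1]>120)).astype(np.uint8)*255,310,340,235,265,.026,'relay')
E
```

```text
cradle ((497.8554382324219, 117.96395874023438), (102.15017700195312, 173.55935668945312), 82.3387222290039) 2992.5
tray ((494.18408203125, -160.97640991210938), (194.6088104248047, 136.2290802001953), 8.913668632507324) 2873.5
relay ((430.8896789550781, -127.83594512939453), (17.895156860351562, 32.27631378173828), 33.60100555419922) 88.0
```

View pics/crop1.png

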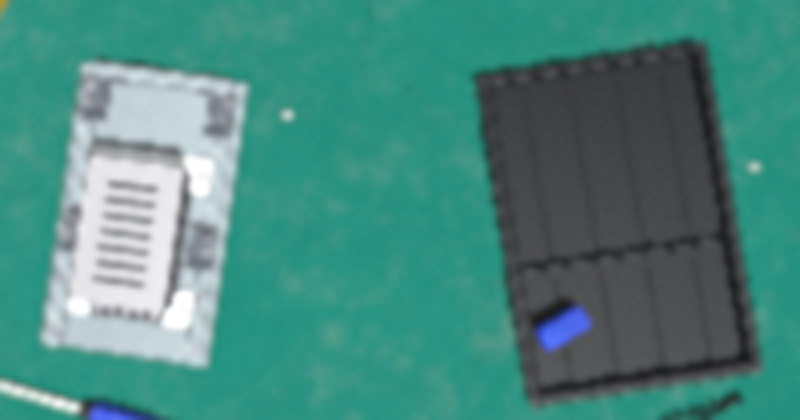

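The crop confirms both: the grey slotted cover in the cradle at top (217,227), and the tray at (339,225) with a single partition and the blue relay. Sizes check: cradle 102x174 mm with yaw -7.7°, tray 195x136 mm with yaw +8.9°.

```bash
cat >> h.py <<'E'
def delta(x,y,z,yaw):
    """mm/deg world target (yaw of part x axis) -> turn, then tool-axis shift after turn"""
    s=ctrl.get_state(); M=R.from_rotvec(s['tool_rot']).as_matrix()
    ang=np.degrees(np.arctan2(M[1,0],M[0,0])); t=-((yaw-ang+90)%180-90)
    M2=M@R.from_euler('z',np.radians(t)).as_matrix()
    d=M2.T@(np.array([x,y,z])-1000*np.array(s['position']))
    print('pos',np.round(1000*np.array(s['position']),1),'turn',np.radians(t).round(4),'shift',d.round(1),'tilt',M[:,2].round(4),'n35',np.linalg.norm(d)/35)
E
python3 - <<'E'
from h import *
delta(460,118,200,-7.66)
im=cam('wrist'); print(np.array(im['T_tool_cam']).round(3).tolist(),im['fx'])
E
```

```text
pos [165.  628.2 221.6] turn -0.123 shift [-360.4 -466.3   22.3] tilt [-3.0e-04 -1.7e-03 -1.0e+00] n35 16.850051801370356
[[0.001, -0.969, -0.249, 0.068], [1.0, 0.001, -0.0, 0.001], [0.001, -0.249, 0.969, -0.163], [0.0, 0.0, 0.0, 1.0]] 336.9107177544619
```

```bash
python3 -m crank '[[[0,0,0,-0.0615,-1],[0,0,0,-0.0615,-1],[-20,-26,0,0,-1],[-20,-26,0,0,-1],[-20,-26,0,0,-1],[-20,-26,0,0,-1],[-20,-26,0,0,-1],[-20,-26,0,0,-1],[-20,-26,0,0,-1],[-20,-26,0,0,-1]]]'
python3 -m crank '[[[-20,-26,2,0,-1],[-20,-26,2,0,-1],[-20,-26,2,0,-1],[-20,-26,2,0,-1],[-20,-26,2,0,-1],[-20,-26,2,0,-1],[-20,-26,2,0,-1],[-20,-26,2,0,-1],[-20,-26,2,0,-1],[-20,-24,2,0,-1]]]'
python3 -m crank '[[[0,0,0,0,-1],[0,0,0,0,-1],[0,0,0,0,-1]]]'
python3 - <<'E'
from h import *
import pickle
im=cam('wrist'); save(im,'pics/w1.png'); pickle.dump(im,open('w1.pkl','wb'))
delta(460,118,200,-7.66)
E
```

```text
time: 0.98
position: [0.2964, 0.3996, 0.2224]
tool_rot: [-0.21, -3.134, 0.0]
ft_force: [0.0, 0.4, -0.2]
grip_width: 0.999
grip_force: 0.0
time: 1.82
position: [0.4601, 0.1169, 0.2025]
tool_rot: [0.211, 3.134, 0.0]
ft_force: [0.4, 0.2, -0.2]
grip_width: 0.999
grip_force: 0.0
time: 2.07
position: [0.4593, 0.1194, 0.2024]
tool_rot: [-0.21, -3.134, -0.001]
ft_force: [-0.6, 0.2, 0.3]
grip_width: 1.001
grip_force: 0.0
pos [459.2 119.9 202.4] turn 0.0015 shift [-1.1 -1.8  2.4] tilt [-5.e-04  4.e-04 -1.e+00] n35 0.09141646654607993
```

View pics/w1.png

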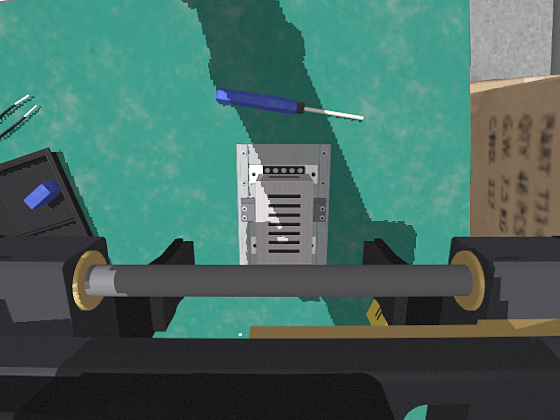

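Wrist view: terminal strip at (284,170), cover top edge near row 180, sides near columns 257 and 313, yaw well aligned. The gripper hides the rear half, so I'll move 60 mm further ahead.

```bash
python3 -m crank '[[[-30,0,0,0,-1],[-30,0,0,0,-1],[0,0,0,0,-1],[0,0,0,0,-1],[0,0,0,0,-1]]]'
python3 - <<'E'
from h import *
import pickle
im=cam('wrist'); pickle.dump(im,open('w2.pkl','wb'))
a=np.array(im['pixels'])[:,:,::-1]
cv2.imwrite('pics/w2.png',cv2.resize(a[60:265,190:390],None,fx=2.9,fy=2.9,interpolation=cv2.INTER_CUBIC))
E
```

```text
time: 2.53
position: [0.5182, 0.112, 0.2021]
tool_rot: [-0.207, -3.133, 0.0]
ft_force: [-0.1, 0.1, 0.6]
grip_width: 1.0
grip_force: 0.0
```

View pics/w2.png

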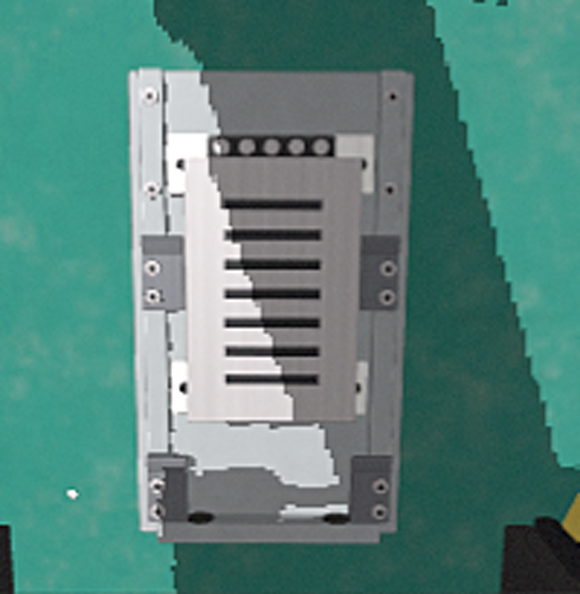

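Whole module visible: cover top spans crop columns 187–360 and rows 157–420; cradle front edge at row 70, rear at about 540; rear hooks at rows 457–515, and the ears are clearly short of them.

```bash
python3 - <<'E'
from h import *
import pickle
im=pickle.load(open('w2.pkl','rb'))
f=lambda u,v,z:onz(im,190+(u+.5)/2.9-.5,60+(v+.5)/2.9-.5,z)[:2]*1000
th=np.radians(-7.66);ex=np.array([np.cos(th),np.sin(th)]);ey=np.array([-ex[1],ex[0]])
c=np.array([f(187,157,.06),f(360,157,.06),f(359,420,.06),f(187,420,.06)]);print(c.round(1),'sz',np.linalg.norm(c-np.roll(c,1,0),axis=1))
fr=[f(130,70,.006),f(413,70,.006)];print('cradle front',np.round(fr,1), np.linalg.norm(fr[0]-fr[1]))
d=c[1]-c[0];print('yaw from front edges',np.degrees(np.arctan2(*(-(d))[::-1]))-90,np.degrees(np.arctan2(*(fr[0]-fr[1])[::-1]))-90)
cf=np.mean(fr,0); print('cradle ctr',cf+85*ex)
for n,p in [('cover',c.mean(0)),('hook rear L edge',f(186,457,.014)),('hookF',f(183,236,.014)),('hookR rear',f(352,457,.014)),('hookR fr',f(361,236,.014)),('ear fL',f(170,135,.01)),('ear fR',f(373,135,.01)),('cr rear',f(265,543,.018)),('rear2',f(265,520,.006))]:
    q=p-cf; print(n,p.round(1),'in cradle from front',(q@ex).round(1),(q@ey).round(1))
E
```

```text
[[439.8 102.2]
 [446.6 153.9]
 [527.6 145. ]
 [520.3  90.2]] sz [81.46014316 52.10670772 81.46879872 55.23483059]
cradle front [[406.2  83.4]
 [419.1 180.9]] 98.41915068452636
yaw from front edges -187.50470542013244 -187.5060397616474
cradle ctr [496.89675026 120.8196803 ]
cover [483.6 122.8] in cradle from front 71.5 0.2
hook rear L edge [544.8  82.9] in cradle from front 137.5 -31.2
hookF [464.6  93.9] in cradle from front 56.5 -31.0
hookR rear [552.9 144.3] in cradle from front 137.4 30.8
hookR fr [472.8 156.2] in cradle from front 56.4 31.8
ear fL [429.8  94.2] in cradle from front 22.1 -35.3
ear fR [439.1 164.4] in cradle from front 21.9 35.5
cr rear [581.  107.9] in cradle from front 170.0 -1.6
rear2 [576.  108.6] in cradle from front 165.1 -1.5
```

```bash
python3 -c "
from h import *
delta(483.6,122.8,28,-7.5)"
```

```text
pos [518.  112.  202.3] turn -0.0009 shift [ 35.3   6.2 174.4] tilt [-1.2e-03  4.0e-04 -1.0e+00] n35 5.086427889863626
```

```bash
python3 -m crank '[[[18,3,20,0,-1],[17.3,3.2,20,0,-1],[0,0,30,0,-1],[0,0,30,0,-1],[0,0,30,0,-1],[0,0,22,0,-1],[0,0,16,0,-1],[0,0,6,0,-1],[0,0,0,0,-1],[0,0,0,0,-1]]]'
python3 -c "
from h import *
delta(483.6,122.8,28,-7.5)"
```

```text
time: 3.42
position: [0.4851, 0.1223, 0.0294]
tool_rot: [0.209, 3.134, 0.001]
ft_force: [0.8, -0.3, -0.2]
grip_width: 0.999
grip_force: 0.0
pos [485.1 122.3  29.4] turn -0.0021 shift [1.5 0.3 1.4] tilt [ 7.e-04  8.e-04 -1.e+00] n35 0.059497402862049714
```

```bash
python3 -m crank '[[[0.5,0,1,0,0.2],[0,0,0,0,0.2],[0,0,0,0,0.3],[0,0,0,0,0.5],[0,0,0,0,0.5],[0,0,0,0,0.5],[0,0,0,0,0.5],[0,0,0,0,0.5]]]' 20
```

```text
time: 4.08
position: [0.4847, 0.1216, 0.0278]
tool_rot: [0.21, 3.134, -0.0]
ft_force: [-0.0, -0.7, 2.8]
grip_width: 0.622
grip_force: 20.0
```

```bash
python3 -m crank '[[[-4,0,0,0,0.5],[-4,0,0,0,0.5],[-4,0,0,0,0.5],[-4,0,0,0,0.5]]]'
python3 -m crank '[[[-4,0,0,0,0.5],[-4,0,0,0,0.5],[-4,0,0,0,0.5],[-4,0,0,0,0.5],[0,0,0,0,0.5],[0,0,0,0,0.5]]]'
python3 -c "
from h import *
delta(483.6+40*np.cos(np.radians(7.5)),122.8-40*np.sin(np.radians(7.5)),28,-7.5)"
```

```text
time: 4.42
position: [0.4983, 0.1205, 0.0277]
tool_rot: [-0.209, -3.129, -0.001]
ft_force: [-8.4, 1.6, 9.9]
grip_width: 0.621
grip_force: 20.0
time: 4.92
position: [0.5155, 0.1182, 0.0277]
tool_rot: [-0.209, -3.133, -0.001]
ft_force: [-3.5, 0.8, 6.3]
grip_width: 0.619
grip_force: 20.0
pos [515.5 118.2  27.7] turn -0.0025 shift [-7.7  0.4 -0.3] tilt [-1.9e-03  7.0e-04 -1.0e+00] n35 0.2211574588702446
```

```bash
python3 -m crank '[[[-3,0,0,0,0.5],[-2,0,0,0,0.5],[-2,0,0,0,0.5],[0,0,0,0,0.5]]]'
python3 -m crank '[[[-1.5,0,0,0,0.5],[-1,0,0,0,0.5],[-1,0,0,0,0.5],[0,0,0,0,0.5]]]'
```

```text
time: 5.25
position: [0.5218, 0.1174, 0.0278]
tool_rot: [-0.209, -3.131, -0.001]
ft_force: [-5.2, 0.9, 7.3]
grip_width: 0.621
grip_force: 20.0
time: 5.58
position: [0.5248, 0.117, 0.0278]
tool_rot: [-0.209, -3.13, -0.001]
ft_force: [-5.6, 1.2, 8.3]
grip_width: 0.62
grip_force: 20.0
```

```bash
python3 -m crank '[[[-1.5,0,0,0,0.5],[-1,0,0,0,0.5],[0,0,0,0,0.5],[0,0,0,0,0.5]]]'
```

```text
time: 5.92
position: [0.5252, 0.117, 0.0277]
tool_rot: [-0.208, -3.126, -0.001]
ft_force: [-10.9, 1.2, 13.5]
grip_width: 0.622
grip_force: 20.0
```

```bash
python3 -m crank '[[[-1.5,0,0,0,0.5],[-1,0,0,0,0.5],[0,0,0,0,0.5],[0,0,0,0,0.5]]]'
python3 - <<'E'
from h import *
im=cam('top'); a=np.array(im['pixels'])[:,:,::-1]
im2=cam('scene'); b=np.array(im2['pixels'])[:,:,::-1]
A=cv2.resize(b[165:235,205:300],None,fx=7,fy=7,interpolation=cv2.INTER_CUBIC)
cv2.imwrite('pics/s2.png',A)
E
```

```text
time: 6.25
position: [0.5255, 0.1169, 0.0275]
tool_rot: [-0.207, -3.121, -0.001]
ft_force: [-16.9, 0.4, 18.2]
grip_width: 0.62
grip_force: 20.0
```

View pics/s2.png

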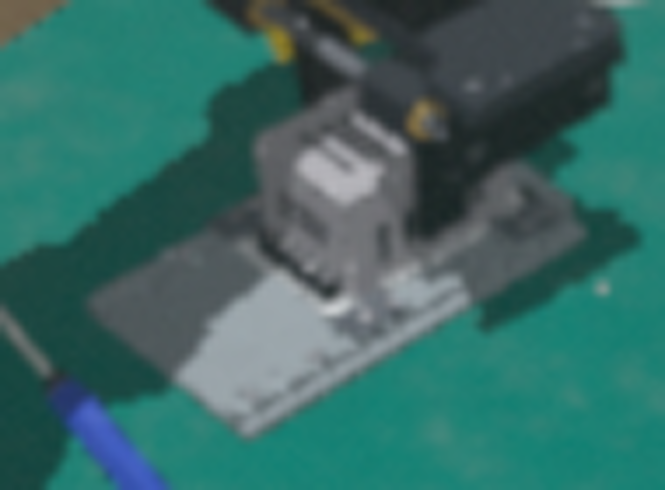

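Module back against the stop: it moved 41 mm and then the force rose without motion. Relaxing the push, firming the grip, and drawing the cover up slowly.

```bash
python3 -m crank '[[[2,0,0,0,0.6],[2,0,0,0,0.6],[0.3,0,0,0,0.6],[0,0,0,0,0.6]]]' 40
python3 -m crank '[[[0,0,-1.5,0,0.6],[0,0,-1.5,0,0.6],[0,0,-1.5,0,0.6],[0,0,-1.5,0,0.6],[0,0,-1.5,0,0.6]]]'
python3 -m crank '[[[0,0,-1.5,0,0.6],[0,0,-1.5,0,0.6],[0,0,-1.5,0,0.6],[0,0,-1.5,0,0.6],[0,0,-1.5,0,0.6],[0,0,0,0,0.6]]]'
python3 -c "
from h import *
delta(525,117,28,-7.5)"
```

```text
time: 6.68
position: [0.5255, 0.1169, 0.0276]
tool_rot: [-0.209, -3.131, -0.001]
ft_force: [-5.2, 0.9, 6.5]
grip_width: 0.62
grip_force: 40.0
time: 7.1
position: [0.5261, 0.1156, 0.0339]
tool_rot: [-0.21, -3.132, 0.002]
ft_force: [-2.6, 0.2, -10.4]
grip_width: 0.615
grip_force: 40.0
time: 7.6
position: [0.5282, 0.1162, 0.0436]
tool_rot: [0.21, 3.133, 0.001]
ft_force: [-3.6, -0.1, -3.3]
grip_width: 0.617
grip_force: 40.0
pos [528.2 116.2  43.6] turn -0.003 shift [ 3.3  0.4 15.6] tilt [ 1.8e-03  8.0e-04 -1.0e+00] n35 0.4569916842836092
```

```bash
python3 -m crank '[[[1,0,0,0,0.6],[1.5,0,0,0,0.6],[0,0,-2,0,0.6],[0,0,-3,0,0.6],[0,0,-4,0,0.6],[0,0,-4,0,0.6],[0,0,-4,0,0.6],[0,0,-4,0,0.6],[0,0,-4,0,0.6],[0,0,-4,0,0.6]]]'
python3 -m crank '[[[0,0,-10,0,0.6],[0,0,-15,0,0.6],[0,0,-20,0,0.6],[0,0,-20,0,0.6],[0,0,-20,0,0.6],[0,0,-10,0,0.6],[0,0,0,0,0.6],[0,0,0,0,0.6]]]'
python3 - <<'E'
from h import *
im=cam('top'); a=np.array(im['pixels'])[:,:,::-1]
im2=cam('scene'); b=np.array(im2['pixels'])[:,:,::-1]
A=cv2.resize(b[130:250,205:400],None,fx=4,fy=4,interpolation=cv2.INTER_CUBIC)
cv2.imwrite('pics/s3.png',A)
# tray centre from cradle/top: large compartment +37 mm along x
th=np.radians(8.9);c=np.array([494.2,-161.0])
p=c+37*np.array([np.cos(th),np.sin(th)]);print(p)
delta(*p,110,8.9)
E
```

```text
time: 8.43
position: [0.525, 0.1164, 0.0721]
tool_rot: [0.21, 3.134, 0.0]
ft_force: [0.5, 1.0, -1.3]
grip_width: 0.615
grip_force: 40.0
time: 9.1
position: [0.525, 0.1164, 0.1667]
tool_rot: [0.21, 3.134, 0.001]
ft_force: [-0.2, -0.3, -2.1]
grip_width: 0.619
grip_force: 40.0
[ 530.75451503 -155.27571571]
pos [524.  116.2 165.3] turn -0.2891 shift [  35.2 -269.2   55.5] tilt [-2.e-03 -7.e-04 -1.e+00] n35 7.916877945261
```

View pics/s3.png

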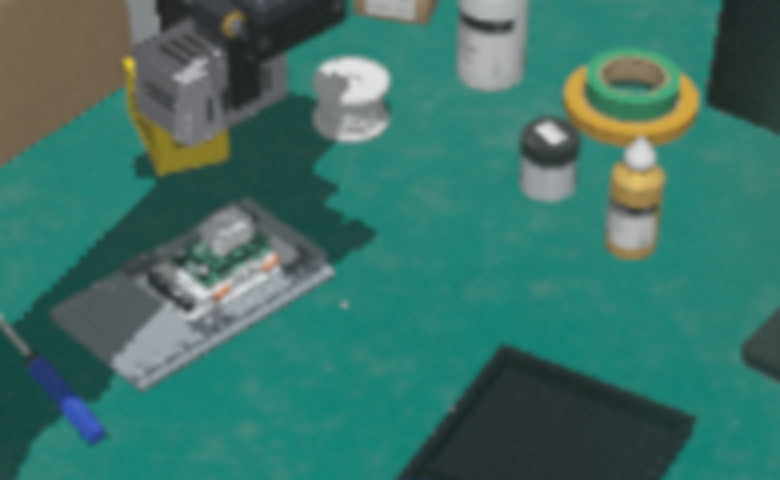

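The cover alone came off; the chassis with its boards (about crop (220,260)) is still in the cradle. Carrying it to the tray.

```bash
python3 -m crank '[[[0,0,0,-0.0965,0.6],[0,0,0,-0.0965,0.6],[0,0,0,-0.0961,0.6],[4,-31,0,0,0.6],[4,-34,0,0,0.6],[4,-34,0,0,0.6],[4,-34,0,0,0.6],[4,-34,0,0,0.6],[4,-34,0,0,0.6],[4,-34,0,0,0.6]]]'
python3 -m crank '[[[7,-32,0,0,0.6],[0,0,25,0,0.6],[0,0,20,0,0.6],[0,0,10,0,0.6],[0,0,0,0,0.6],[0,0,0,0,0.6]]]'
python3 - <<'E'
from h import *
import pickle
delta(530.8,-155.3,110,8.9)
im=cam('wrist'); pickle.dump(im,open('w3.pkl','wb')); save(im,'pics/w3.png')
E
```

```text
time: 10.03
position: [0.5325, -0.1216, 0.1652]
tool_rot: [0.244, -3.13, -0.001]
ft_force: [0.2, 0.3, -1.1]
grip_width: 0.615
grip_force: 40.0
time: 10.53
position: [0.5311, -0.1523, 0.1108]
tool_rot: [0.245, -3.13, -0.0]
ft_force: [-0.5, 0.3, -0.9]
grip_width: 0.617
grip_force: 40.0
pos [ 531.1 -152.3  110.8] turn 0.0008 shift [ 0.7 -2.9  0.8] tilt [-2.2e-03 -1.0e-04 -1.0e+00] n35 0.08801112667368176
```

View pics/w3.png

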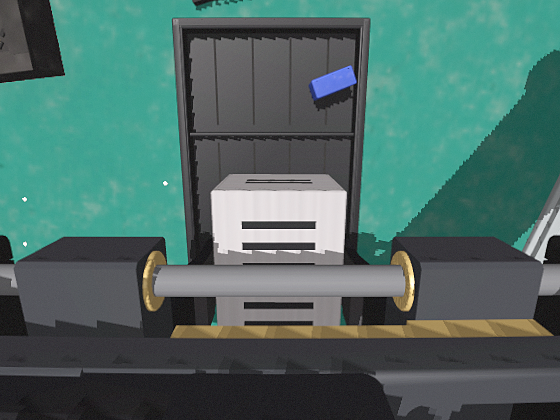

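Tray near rim corners at (174,18) and (370,18), partition top at row 132 (columns 190–354), relay at (333,82). The cover is held squarely above the large compartment.

```bash
python3 - <<'E'
from h import *
import pickle
im=pickle.load(open('w3.pkl','rb'))
f=lambda u,v,z:onz(im,u,v,z)[:2]*1000
a,b=f(174,18,.016),f(370,18,.016);p,q=f(190,132,.013),f(354,132,.013)
print(a,b,np.linalg.norm(a-b),p,q,np.linalg.norm(p-q))
d=b-a; th=np.arctan2(d[1],d[0])-np.pi/2; print('yaw',np.degrees(th), np.degrees(np.arctan2(*(q-p)[::-1]))-90)
th=np.radians(8.9);ex=np.array([np.cos(th),np.sin(th)]);ey=np.array([-ex[1],ex[0]])
print('ctr from rim',(a+b)/2+95*ex,'from partition',(p+q)/2+19.5*ex)
c=((a+b)/2+95*ex+(p+q)/2+19.5*ex)/2
print('large',c+37*ex,'small spot',c-56.5*ex-18*ey,'relay top',f(333,78,.026))
delta(*(c+37*ex),40,8.9)
E
```

```text
[ 404.18608449 -244.67207513] [ 382.94051932 -109.7543005 ] 136.58030586799487 [ 480.27104186 -226.70428185] [ 460.92242438 -104.1118175 ] 124.10995654754119
yaw 8.948907573419666 8.968938719897395
ctr from rim [ 487.41948915 -162.51570112] from partition [ 489.8619505  -162.39119714]
large [ 525.19523486 -156.72916484] small spot [ 435.60577436 -188.97786354] relay top [ 427.50066477 -128.97939807]
pos [ 531.9 -152.5  111.8] turn 0.0009 shift [ 7.3 -3.1 71.8] tilt [-0.e+00 -2.e-04 -1.e+00] n35 2.0633959813465803
```

```bash
python3 -m crank '[[[5,-3,20,0,0.6],[0,0,25,0,0.6],[0,0,20,0,0.6],[0,0,14,0,0.6],[0,0,4,0,0.6],[0,0,2,0,0.6],[0,0,0,0,0.6],[0,0,0,0,0.6]]]'
python3 -m crank '[[[0,0,1,0,0.6],[0,0,1,0,0.6],[0,0,1,0,0.6],[0,0,0,0,0.6]]]'
```

```text
time: 11.25
position: [0.5284, -0.1567, 0.028]
tool_rot: [-0.244, 3.13, -0.001]
ft_force: [0.8, -0.6, -1.3]
grip_width: 0.62
grip_force: 40.0
time: 11.58
position: [0.5272, -0.1566, 0.0236]
tool_rot: [-0.244, 3.132, 0.0]
ft_force: [0.1, -1.7, -1.7]
grip_width: 0.614
grip_force: 40.0
```

```bash
python3 -m crank '[[[0,0,1,0,0.6],[0,0,1,0,0.6],[0,0,0,0,0.6]]]'
python3 -m crank '[[[0,0,0.7,0,0.6],[0,0,0.5,0,0.6],[0,0,0,0,0.6]]]'
```

```text
time: 11.83
position: [0.527, -0.1565, 0.0213]
tool_rot: [0.244, -3.132, -0.0]
ft_force: [0.8, 0.2, -1.3]
grip_width: 0.614
grip_force: 40.0
time: 12.08
position: [0.5272, -0.1566, 0.0208]
tool_rot: [-0.244, 3.132, 0.001]
ft_force: [-0.7, 0.3, 4.7]
grip_width: 0.614
grip_force: 40.0
```

Contact at the predicted height. Release, rise, and move back to view the boards.

```bash
python3 -m crank '[[[0,0,0,0,0.2],[0,0,0,0,-0.2],[0,0,0,0,-0.6],[0,0,0,0,-1],[0,0,0,0,-1],[0,0,0,0,-1]]]'
python3 -m crank '[[[0,0,-10,0,-1],[0,0,-25,0,-1],[0,0,-35,0,-1],[0,0,-35,0,-1],[0,0,-35,0,-1],[0,0,0,0,-1],[0,0,0,0,-1]]]'
python3 - <<'E'
from h import *
import pickle
im=cam('wrist'); pickle.dump(im,open('w4.pkl','wb')); save(im,'pics/w4.png')
delta(555,113,150,-7.5)
E
```

```text
time: 12.58
position: [0.5271, -0.1566, 0.0201]
tool_rot: [0.244, -3.132, 0.0]
ft_force: [0.4, -0.7, 0.5]
grip_width: 0.834
grip_force: 0.0
time: 13.17
position: [0.5289, -0.1571, 0.1634]
tool_rot: [-0.243, 3.126, -0.001]
ft_force: [-0.4, 0.2, -1.1]
grip_width: 1.0
grip_force: 0.0
pos [ 527.5 -156.6  161.3] turn 0.2863 shift [  8.  270.9  11.5] tilt [ 2.e-03  4.e-04 -1.e+00] n35 7.749763393419117
```

```bash
python3 -m crank '[[[0,0,0,0.0955,-1],[0,0,0,0.0955,-1],[0,0,0,0.0953,-1],[1,33,1,0,-1],[1,34,1,0,-1],[1,34,1,0,-1],[1,34,1,0,-1],[1,34,1,0,-1],[1,34,2,0,-1],[1,34,2,0,-1]]]'
python3 -m crank '[[[1,34,2,0,-1],[0,0,0,0,-1],[0,0,0,0,-1],[0,0,0,0,-1]]]'
python3 - <<'E'
from h import *
import pickle
im=cam('wrist'); pickle.dump(im,open('w5.pkl','wb')); print(1000*np.array(ctrl.get_state()['position']))
a=np.array(im['pixels'])[:,:,::-1]; b=np.array(pickle.load(open('w4.pkl','rb'))['pixels'])[:,:,::-1]
A=cv2.resize(a[60:265,190:390],None,fx=2.9,fy=2.9,interpolation=cv2.INTER_CUBIC)
B=cv2.resize(b,(200,150)); B=np.vstack([B,np.zeros((A.shape[0]-150,200,3),np.uint8)])
cv2.imwrite('pics/w5.png',np.hstack([A,B]))
E
```

```text
time: 14.05
position: [0.5498, 0.0807, 0.1496]
tool_rot: [-0.206, -3.132, 0.002]
ft_force: [0.4, -0.1, 0.6]
grip_width: 1.003
grip_force: 0.0
time: 14.38
position: [0.5537, 0.1122, 0.148]
tool_rot: [-0.206, -3.133, 0.003]
ft_force: [0.3, -1.0, -0.2]
grip_width: 1.0
grip_force: 0.0
[553.99734017 111.4092623  148.33016331]
```

View pics/w5.png

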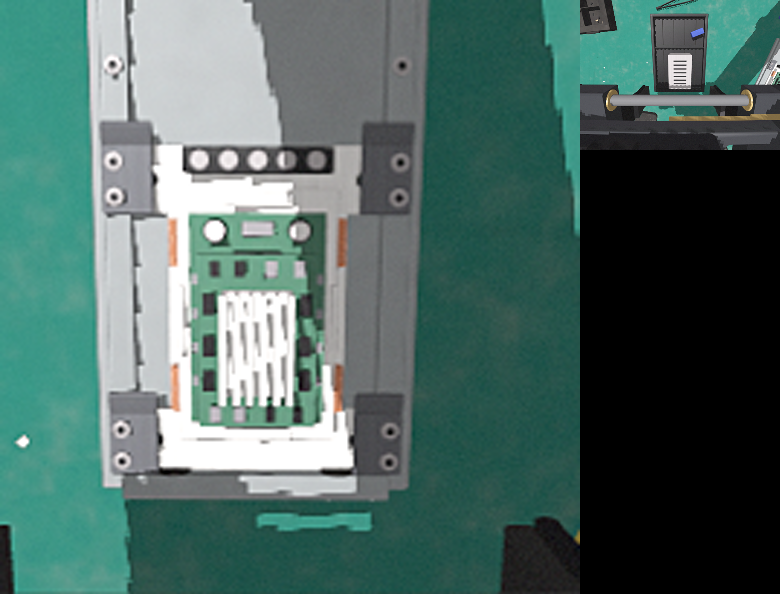

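Left: chassis hard back with all four ears under hooks, boards in place, heat sink top at crop columns 218–296, rows 290–406. The right inset shows the cover standing in the large compartment.

```bash
python3 - <<'E'
from h import *
import pickle
im=pickle.load(open('w5.pkl','rb'))
f=lambda u,v,z:onz(im,190+(u+.5)/2.9-.5,60+(v+.5)/2.9-.5,z)[:2]*1000
c=np.array([f(218,290,.048),f(296,290,.048),f(295,406,.048),f(219,406,.048)]);print('sink',c.mean(0),np.linalg.norm(c-np.roll(c,1,0),axis=1))
d=c[0]-c[1];e=c[2]-c[1];print('yaw',np.degrees(np.arctan2(d[1],d[0]))+90,np.degrees(np.arctan2(e[1],e[0])))
b=np.array([f(189,213,.023),f(327,213,.023)]); print('main board front',b.mean(0),np.linalg.norm(b[0]-b[1]))
g=np.array([f(191,255,.032),f(325,255,.032),f(320,426,.032),f(191,426,.032)]);print('cb',g.mean(0),np.linalg.norm(g-np.roll(g,1,0),axis=1))
delta(*c.mean(0),40,-7.5)
E
```

```text
sink [529.0192097  116.40799982] [31.8257197  20.88925    31.81893236 20.95204724]
yaw -7.455247485574404 -7.41015428295082
main board front [493.91073617 121.23743945] 39.738038334086895
cb [529.7029947  116.19741501] [49.61812738 37.75331947 49.59800207 37.9256683 ]
pos [554.  111.4 148.3] turn -0.0018 shift [ 25.2   1.9 108.4] tilt [-0.0018 -0.0016 -1.    ] n35 3.179567248430226
```

```bash
python3 -m crank '[[[13,1,25,0,-0.3],[12,1,25,0,0],[0,0,25,0,0],[0,0,15,0,0],[0,0,10,0,0],[0,0,5,0,0],[0,0,3,0,0],[0,0,0,0,0],[0,0,0,0,0]]]' 12
python3 -c "
from h import *
delta(529,116.4,36,-7.5)"
```

```text
time: 15.18
position: [0.5309, 0.1182, 0.0422]
tool_rot: [0.207, 3.133, 0.001]
ft_force: [0.0, -0.7, 0.4]
grip_width: 0.512
grip_force: 0.0
pos [530.9 118.2  42.2] turn -0.0008 shift [ 1.7 -2.1  6.2] tilt [ 1.5e-03  5.0e-04 -1.0e+00] n35 0.1929833227412354
```

```bash
python3 -m crank '[[[1.5,-2,2,0,0],[0,0,2,0,0],[0,0,1.5,0,0],[0,0,0,0,0],[0,0,0,0,0]]]'
python3 -c "
from h import *
delta(529,116.4,36,-7.5)"
```

```text
time: 15.6
position: [0.5283, 0.1167, 0.0359]
tool_rot: [0.205, 3.135, 0.0]
ft_force: [-0.4, 0.9, -0.5]
grip_width: 0.498
grip_force: 0.0
pos [528.3 116.7  35.9] turn 0.0001 shift [-0.7 -0.2 -0.1] tilt [ 1.e-04  1.e-04 -1.e+00] n35 0.020822324840628653
```

```bash
python3 -m crank '[[[0,0,0,0,0.3],[0,0,0,0,0.45],[0,0,0,0,0.5],[0,0,0,0,0.6],[0,0,0,0,0.7],[0,0,0,0,0.7],[0,0,0,0,0.7]]]' 12
```

```text
time: 16.18
position: [0.5284, 0.1166, 0.0359]
tool_rot: [0.206, 3.135, 0.0]
ft_force: [-0.0, -0.8, 0.4]
grip_width: 0.225
grip_force: 12.0
```

```bash
python3 -m crank '[[[0,0,-1,0,0.7],[0,0,-1.5,0,0.7],[0,0,-1.5,0,0.7],[0,0,-2,0,0.7],[0,0,-2,0,0.7],[0,0,-3,0,0.7],[0,0,-4,0,0.7],[0,0,-5,0,0.7],[0,0,0,0,0.7]]]'
python3 -m crank '[[[0,0,-10,0,0.7],[0,0,-20,0,0.7],[0,0,-25,0,0.7],[0,0,-25,0,0.7],[0,0,-10,0,0.7],[0,0,0,0,0.7],[0,0,0,0,0.7]]]'
python3 - <<'E'
from h import *
im2=cam('scene'); b=np.array(im2['pixels'])[:,:,::-1]
cv2.imwrite('pics/s6.png',cv2.resize(b[120:270,205:400],None,fx=4,fy=4,interpolation=cv2.INTER_CUBIC))
delta(437.5,-189,130,8.9)
E
```

```text
time: 16.93
position: [0.5292, 0.1168, 0.0571]
tool_rot: [0.205, 3.133, 0.002]
ft_force: [-0.8, 0.0, -0.2]
grip_width: 0.231
grip_force: 12.0
time: 17.52
position: [0.5283, 0.1167, 0.1459]
tool_rot: [0.205, 3.134, 0.001]
ft_force: [-0.6, -0.1, 0.0]
grip_width: 0.227
grip_force: 12.0
pos [527.6 116.5 144.9] turn -0.2862 shift [ 136.2 -287.9   15.1] tilt [-1.4e-03 -3.0e-04 -1.0e+00] n35 9.109973500009971
```

View pics/s6.png

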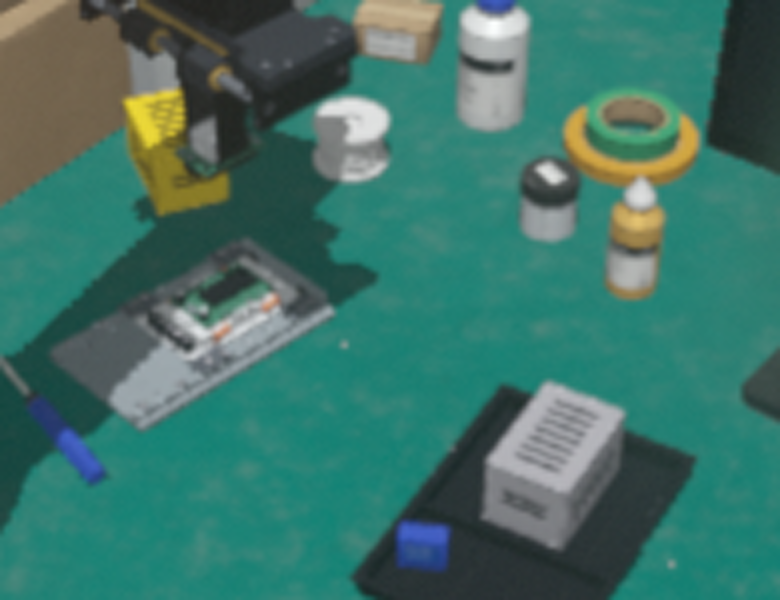

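Lifted cleanly: the main board with its choke stays in the chassis (crop (230,295)), and the cover stands in the tray (555,465). Next, the small compartment.

```bash
python3 -m crank '[[[0,0,0,-0.0955,0.7],[0,0,0,-0.0955,0.7],[0,0,0,-0.0952,0.7],[12,-24,0,0,0.7],[14,-29,0,0,0.7],[14,-29,0,0,0.7],[14,-29,0,0,0.7],[14,-29,0,0,0.7],[14,-29,0,0,0.7],[14,-29,0,0,0.7]]]'
python3 -m crank '[[[14,-29,0,0,0.7],[14,-29,0,0,0.7],[12,-25,0,0,0.7],[0,-7,10,0,0.7],[0,0,20,0,0.7],[0,0,20,0,0.7],[0,0,10,0,0.7],[0,0,0,0,0.7],[0,0,0,0,0.7]]]'
python3 - <<'E'
from h import *
im=cam('wrist'); b=np.array(im['pixels'])[:,:,::-1]
cv2.imwrite('pics/w7.png',b)
import pickle; pickle.dump(im,open('w7.pkl','wb'))
delta(437.5,-189,50,8.9)
E
```

```text
time: 18.4
position: [0.4621, -0.0951, 0.1441]
tool_rot: [0.244, -3.129, -0.0]
ft_force: [0.2, -0.3, -0.0]
grip_width: 0.228
grip_force: 12.0
time: 19.15
position: [0.4376, -0.1887, 0.085]
tool_rot: [0.244, -3.129, 0.0]
ft_force: [0.1, -0.1, -0.2]
grip_width: 0.227
grip_force: 12.0
pos [ 438.5 -189.    85.9] turn 0.0002 shift [ 1.   0.1 35.9] tilt [-5.e-04 -4.e-04 -1.e+00] n35 1.0266880406473542
```

View pics/w7.png

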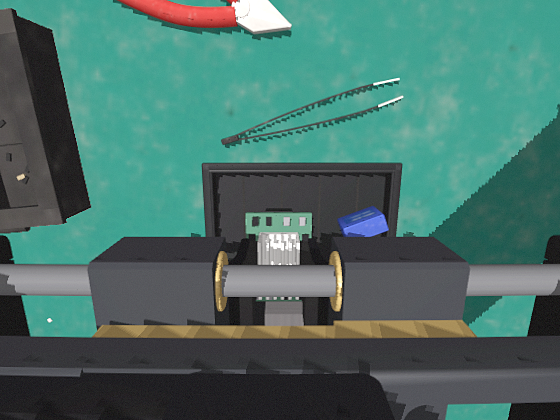

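Board held level at (280,225), relay at (362,222) clear of it, tray near rim at rows 164–174. I'll check the fore-aft margin from the rim.

```bash
python3 - <<'E'
from h import *
import pickle
im=pickle.load(open('w7.pkl','rb'))
th=np.radians(8.9);ex=np.array([np.cos(th),np.sin(th)]);ey=np.array([-ex[1],ex[0]])
t=np.array([437.5,-189])
for u,v,z in [(302,164,.016),(302,173,.016),(203,164,.016),(402,164,.016),(375,208,.026),(340,220,.026)]:
    d=onz(im,u,v,z)[:2]*1000-t; print((u,v),(d@ex).round(1),(d@ey).round(1))
E
```

```text
(302, 164) -40.7 17.8
(302, 173) -34.5 17.9
(203, 164) -40.7 -50.3
(402, 164) -40.9 86.8
(375, 208) -12.1 67.4
(340, 220) -3.6 43.9
```

```bash
python3 -m crank '[[[1,0,20,0,0.7],[0,0,20,0,0.7],[0,0,14,0,0.7],[0,0,6,0,0.7],[0,0,3,0,0.7],[0,0,0,0,0.7],[0,0,0,0,0.7]]]'
python3 -m crank '[[[0,0,1,0,0.7],[0,0,1,0,0.7],[0,0,1,0,0.7],[0,0,0,0,0.7],[0,0,0,0,0.7]]]'
```

```text
time: 19.78
position: [0.4384, -0.1893, 0.0238]
tool_rot: [-0.244, 3.131, -0.001]
ft_force: [-0.4, -0.3, -0.1]
grip_width: 0.229
grip_force: 12.0
time: 20.2
position: [0.4375, -0.1891, 0.0199]
tool_rot: [-0.244, 3.132, 0.0]
ft_force: [-0.5, 0.1, -1.1]
grip_width: 0.227
grip_force: 12.0
```

```bash
python3 -m crank '[[[0,0,1,0,0.7],[0,0,1,0,0.7],[0,0,0,0,0.7],[0,0,0,0,0.7]]]'
python3 -m crank '[[[0,0,0.8,0,0.7],[0,0,0.7,0,0.7],[0,0,0,0,0.7]]]'
```

```text
time: 20.53
position: [0.4374, -0.1891, 0.0177]
tool_rot: [0.243, -3.132, -0.0]
ft_force: [-0.1, -0.3, 0.6]
grip_width: 0.226
grip_force: 12.0
time: 20.78
position: [0.4374, -0.1891, 0.0162]
tool_rot: [0.243, -3.132, -0.0]
ft_force: [-0.4, -0.5, -0.3]
grip_width: 0.232
grip_force: 12.0
```

```bash
python3 -m crank '[[[0,0,0.5,0,0.7],[0,0,0,0,0.7],[0,0,0,0,0.7]]]'
```

```text
time: 21.03
position: [0.4376, -0.1891, 0.0159]
tool_rot: [-0.244, 3.132, 0.0]
ft_force: [0.2, -0.5, 0.8]
grip_width: 0.231
grip_force: 12.0
```

```bash
python3 -m crank '[[[0,0,0.5,0,0.7],[0,0,0,0,0.7],[0,0,0,0,0.7]]]'
```

```text
time: 21.28
position: [0.4376, -0.1892, 0.0158]
tool_rot: [0.244, -3.132, -0.001]
ft_force: [-1.2, 1.2, 6.1]
grip_width: 0.231
grip_force: 12.0
```

Contact (6 N, no further descent). Ease off, release to about 40 mm, rise.

```bash
python3 -m crank '[[[0,0,-0.4,0,0.5],[0,0,0,0,0.3],[0,0,0,0,0.1],[0,0,0,0,0.1],[0,0,0,0,0.1],[0,0,0,0,0.1]]]'
python3 -m crank '[[[0,0,-4,0,0.1],[0,0,-15,0,0.1],[0,0,-30,0,0.1],[0,0,-35,0,0.1],[0,0,-35,0,0.1],[0,0,-35,0,0.1],[0,33,0,0,0.1],[0,33,0,0,0.1],[0,33,0,0,0.1],[0,0,0,0,0.1]]]'
python3 - <<'E'
from h import *
im=cam('top'); b=np.array(im['pixels'])[:,:,::-1]
im2=cam('scene'); c=np.array(im2['pixels'])[:,:,::-1]
A=cv2.resize(c[165:300,205:400],None,fx=4,fy=4,interpolation=cv2.INTER_CUBIC)
cv2.imwrite('pics/fin.png',A)
print(ctrl.get_state()['position'],ctrl.get_state()['ft_force'])
E
```

```text
time: 21.78
position: [0.4375, -0.1891, 0.0157]
tool_rot: [0.244, -3.132, -0.0]
ft_force: [-0.4, -0.6, 0.6]
grip_width: 0.439
grip_force: 0.0
time: 22.62
position: [0.4215, -0.0851, 0.1699]
tool_rot: [-0.256, 3.131, 0.006]
ft_force: [0.2, 0.3, -0.3]
grip_width: 0.444
grip_force: 0.0
[ 0.4221868  -0.09040229  0.17005315] [-0.44008557 -0.65262871  0.00444285]
```

View pics/fin.png

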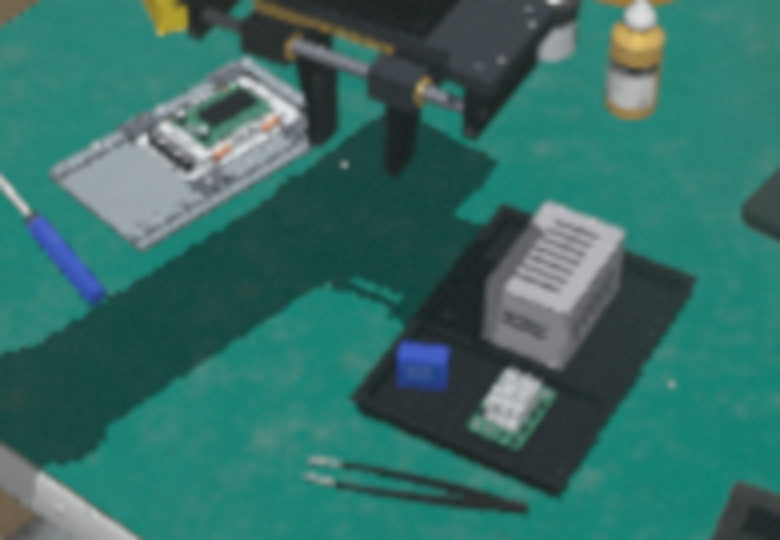

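Everything is in place: cover upright at (555,285), board flat with heat sink up at (513,405) beside the untouched relay (422,366), main board in the chassis in the cradle. Handing in.

```bash
python3 -m crank '[[[0,0,0,0,0.1],[0,0,0,0,0.1],[0,0,0,0,0.1],[0,0,0,0,0.1]]]' | head -1; python3 -c "
from bench import job
print(job.close_job())"
```

```text
time: 23.05
the job is handed in; nothing more can be done
None
```

Job handed in at 23 s: the module is hooked against the rear stop, the cover stands open side down in the large compartment, and the control board sits heat sink up in the small compartment beside the relay.

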